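# Unbolt the tool cage and hold its gate ajar

## Robot

A 6-joint arm with a two-finger parallel gripper is mounted at the origin on the work surface. World frame = base frame: x ahead of the robot, y to its left, z up, the work surface at z = 0. Lengths are in m, angles in rad, forces in N, time in s.
With the tool pointing down it reaches from about 0.35 to 0.975 m from the base axis. Payload 4.9 kg.
Tool frame: the origin (TCP) lies at the very end of the fingers, on their centre line; the grasp point (between the pads) lies ctrl.grip_point_offset behind it (ctrl.grip_point_offset is the distance from the TCP to the grasp point, in m); z points along the fingers, y is the line along which they close (so a half turn about z gives the same grasp; the last joint's range is limited). The gripper opens to 85 mm and grips with 20 to 120 N. Pads are 22 mm wide; open, the fingers measure 114 mm over their backs; the gripper's body (76 mm by 85 mm) begins 54 mm behind the grasp point. The pads swing forward as they close: fully open they stand 13 mm farther back than shut.
Start: joints at [1.142, 0.053, 1.613, -0, 1.476, -0.119], TCP at [0.191, 0.595, 0.199] pointing down, gripper open.
Joint ranges: [-3.01, 3.01], [-1.01, 2.22], [0.06, 2.58], [-1.02, 4.17], [0.09, 2.62], [-3.14, 3.14]. Speed limits (rad/s): [2.57, 2.57, 3.14, 3.14, 3.14, 3.14].

## Interface

Orientations are given as a rotation vector (axis times angle).
In Python, from station import ctrl gives the robot as it stands. The module is installed in compiled form; this text tells all that it offers.
- The arm moves only by the tool drive_tool, never from a script. Its argument "steps" is a list of rows, each an object with "translation": the shift along the tool's x, y, z normalised to -1 to 1, where 1 is 4 cm, a list of three; "angular": the turn, a rotation vector about the tool's x, y, z normalised to -1 to 1, where 1 is 8 degrees, a list of three; "gripper": the opening, from 0 (shut) to 1 (fully open). In form: [{"translation": [dx, dy, dz], "angular": [wx, wy, wz], "gripper": gripper}, ...]. A call has 1 to 8 rows; each row shifts and turns the commanded pose from where the row before left it, along the tool's axes as they then stand; what a row does not reach is not made up. A row lasts 1/8 s, in which the tool goes at most 62.5 mm and 10.7 degrees, less where a joint would pass 70% of its speed; a pose out of reach is approached as far as the arm can. A call with a number of a shift or a turn outside -1 to 1 is refused whole. A call with a gripper value outside its range is refused whole. The fingers move at their own pace and stop on an object; "force" is the grip in N (left out, the last holds). Time passes only in rows, so rows that do not move let the fingers close. It gives the time, the measured TCP pose, the force, the opening and the grip force at its end, in the units of the state.
- ctrl.get_obs(): the state, without advancing time (a new reading comes with each control period).
- ctrl.get_image(name): name is "side" or "top" or "wrist"; returns a dict with "color" (480x640x3 uint8, red, green, blue), "depth" (480x640 float32, m along the optical axis (not along the pixel's ray), 0 where there is no reading), "fx", "fy", "cx", "cy" (pixels), "R" (3x3) and "t" (3): a world point X has camera coordinates R X + t. Camera axes: x right, y down, z forward; pixel columns grow to the right and rows downward; lengths in m; the calibration is good to about 2 mm. A picture is of the moment at which its call begins.
- ctrl.finish_job(): hands the job in; it is judged then, once.
The state is a dict: "t": time; "q": joint angles; "dq": joint speeds; "effort": joint torques, N m; "tool_pos": TCP position; "tool_rot": TCP orientation; "contact_force": force on the tool from outside, world axes, zero at the start; "wrist_torque": the same for the moment, N m; "opening": finger opening in m; "grip_force": force on a finger pad.
Only numpy, scipy, OpenCV 4.12 (cv2) and the standard library are available. Lean on these libraries where they do the work, as an engineer would, in place of code of your own. Each camera call takes 0.05 s, during which the arm holds its last target. There are 200 camera calls.

## Task

Open the little mesh tool cage for me: its barrel bolt has sagged and its nose hooks behind the bent-up lip of the keeper, so lift the bolt by its handle until the nose is over the lip, and draw it back clear of the keeper while it is lifted, without wrenching it against the keeper. Then pull the sprung gate open until the gap at its bolt edge is about 15 cm and finish while holding it there with the gripper, so that I can reach in; leave the tools and pots on the table alone.

Things in the scene. Friction and masses are not known exactly. Their poses are not given: they have to be found in the camera images.
- cage: Fixed grey steel mesh tool cage with mesh roof, 460 mm wide (its y), 280 deep (its x), 226 high, turned by up to 0.25 rad. Origin: on the table, under the middle of its front. Its front, with the gate, faces its -x: front faces of posts and shut gate lie at x = 0. Gate hinge at its +y side, the bolt's keeper on the front post at its -y side
- gate_hinge (a point): Point on the gate's upright hinge axis, 200 mm above the table, at x = 0, y = +203 mm in the cage's frame. The leaf is 20 mm thick, its bolt edge 403 mm from this axis, its top 222 mm above the table. The point turns with the gate: shut, its axes are the cage's
- gate (a joint): Opening angle of the gate in rad: 0 shut, growing as its bolt edge comes out towards the cage's front (-x of the cage), up to 1.5. Spring hinge: always pulls shut, with about 0.7 N m when shut and 1.0 N m at 0.4 rad (about 3.5 N at the handle). The gap at the bolt edge is 15 cm at 0.37 rad
- barrel (a joint): How far the barrel and its bolt are lifted, rad: 0 sagged (where it falls by its weight, nose 0.11 rad below level), 0.11 level, stops at 0.155. It turns on the one sound screw left, at its hinge-side end, on an axis square to the gate's face. Lifting at the handle takes about 4 N
- bolt (a joint): How far the bolt is drawn back in its barrel, m: 0 fully shot, 0.058 fully drawn; starts at 0 to 0.006. It moves along the barrel away from the keeper, towards the gate's hinge; about 2 N of friction, stays where left. The nose is past the lip and out of the keeper from 0.045 on
- barrel_screw (a point): Point before the barrel's one sound screw, on the rod's axis, 200 mm above the table, 243 mm from the hinge axis along the leaf, 19 mm before the gate's face. The 18 mm rod runs from here to the keeper and droops about it. Bolt shot, the handle is 130 mm from here along the rod: 186 mm above the table sagged, 200 mm level; drawing the bolt brings it up to 58 mm nearer to here
- handle (a point): Where to grip the bolt: middle of its handle, a level round steel pin 12 mm thick that sticks straight out of the rod, square to the gate's face, with a 20 mm ball at its end. On the pin's axis, 52 mm before the gate's face; the pin is free from 19 mm nearer the gate to 13 mm farther out (ball). Nothing rises more than 42 mm above it. Axes: x into the gate, y along the rod to the gate's hinge
- nose (a point): Lower rear corner of the bolt's nose. The last 24 mm of the rod are full thickness; behind that the rod's underside is worn to half (9 mm deep, 23 mm long) and the lip stands up in this notch. This point is the nose's step, on the rod's underside
- keeper: The keeper: fixed tall steel strap on the cage's post round the bolt's nose, 26 mm along the rod, 66 mm high, its lower gate-side edge bent up into a 6 mm thick lip. Origin: middle of the lip's top edge, 21 mm below the barrel screw's level; axes as the cage's. At rest the nose's step lies 8 mm below and behind it: a straight pull is stopped; hold the nose above the lip until it has passed
- screwdriver: Bystander: loose screwdriver with orange handle, 200 mm long, lying on the table in front of the cage on its hinge side. Leave it alone
- spanner: Bystander: loose steel spanner, 200 mm long, lying near the screwdriver. Leave it alone
- jar: Bystander: loose clear jar with a blue cap, 72 mm across, 110 mm high, standing beside the cage on its bolt side; origin under its middle. Leave it alone
- tin_mug: Bystander: loose steel mug, 80 mm across, 85 mm high, standing beside the cage on its bolt side; origin under its middle. Leave it alone

How it is judged:
By the outcome, as a careful person would: the job done as asked, in the order asked, and still so for the second after the job is handed in, while the arm keeps its last pose, push and grip.
It also fails if it takes over 35 s, if anything falls off the work surface, if the arm or the gripper's body presses on something with over 40 N, if the wrist force passes 120 N, or if a joint passes its speed limit or range.

## Working session

There is one attempt and no reset: what is moved stays moved. The work goes in short steps, Python scripts to look and compute and a tool call to move; the robot and the scene stay as the last step left them, time stands still between calls to the robot, and variables do not carry over. Pictures are saved under pics/ and viewed, at most 10 in all, crops included, and the job is handed in when it is done.

Besides the shell and the picture viewer there is one more tool, called as a command line: name --argument value ..., lists and objects as JSON in quotes. drive_tool: Moves the arm, as the interface text tells. Its arguments: {"type":"object","properties":{"steps":{"type":"array"},"force":{"type":"number"}},"required":["steps"]}

```bash
mkdir -p pics
cat > h.py <<'E'
import numpy as np, cv2
from station import ctrl
from scipy.spatial.transform import Rotation as Ro
def grab(n,save=None):
    im=ctrl.get_image(n)
    if save: cv2.imwrite(f'pics/{save}.png',im['color'][:,:,::-1])
    return im
def pt(im,u,v,d=None):
    d=im['depth'][int(v),int(u)] if d is None else d
    c=np.array([(u-im['cx'])/im['fx']*d,(v-im['cy'])/im['fy']*d,d])
    return np.array(im['R']).T@(c-np.array(im['t']))
def cloud(im):
    v,u=np.mgrid[0:480,0:640]; d=im['depth']
    c=np.stack([(u-im['cx'])/im['fx']*d,(v-im['cy'])/im['fy']*d,d],-1)
    return (c-np.array(im['t']))@np.array(im['R'])
def ray(im,u,v):
    R=np.array(im['R']);o=-R.T@np.array(im['t']);r=R.T@np.array([(u-im['cx'])/im['fx'],(v-im['cy'])/im['fy'],1])
    return o,r/np.linalg.norm(r)
def tri(i1,p1,i2,p2):
    o1,r1=ray(i1,*p1);o2,r2=ray(i2,*p2)
    s=np.linalg.lstsq(np.stack([r1,-r2],1),o2-o1,rcond=None)[0]
    a=o1+s[0]*r1;b=o2+s[1]*r2
    return (a+b)/2,np.linalg.norm(a-b)
E
python3 - <<'E'
from h import *
np.set_printoptions(precision=4,suppress=True)
for n in('side','top','wrist'):
    im=grab(n,n+'0'); print(n,-np.array(im['R']).T@np.array(im['t']),np.array(im['R'])[2],im['fx'])
o=ctrl.get_obs();print(o);print(ctrl.grip_point_offset)
E
```

```text
side [-0.0545 -0.7376  0.7116] [ 0.5352  0.6534 -0.5353] 436.89381462816004
top [ 0.2991 -0.0133  1.4858] [ 0.1719 -0.0163 -0.985 ] 530.4611972587369
wrist [0.1271 0.6162 0.3733] [ 0.2517 -0.0826 -0.9643] 430.7018348364147
{'t': 0.15, 'q': array([ 1.142 ,  0.0532,  1.614 , -0.    ,  1.476 , -0.119 ]), 'dq': array([ 0.0021, -0.0025, -0.0015,  0.0003,  0.0022, -0.0006]), 'effort': array([  0.0004, -39.4232, -37.0726,  -0.0001,   0.0045,  -0.    ]), 'tool_pos': array([0.1903, 0.5947, 0.1977]), 'tool_rot': array([-0.4846, -3.1036,  0.0024]), 'contact_force': array([ 1.2205, -0.3832,  0.5785]), 'wrist_torque': array([-0.0255,  0.0223,  0.0422]), 'grip_force': 0.0, 'opening': 0.08549892008268348}
0.0187
```

View pics/side0.png

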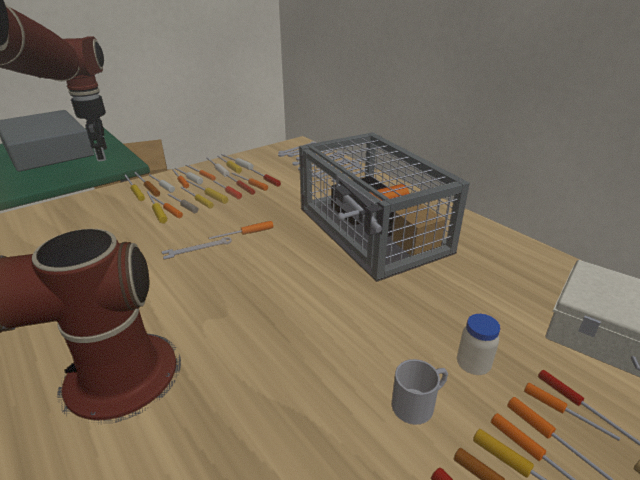

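View pics/top0.png

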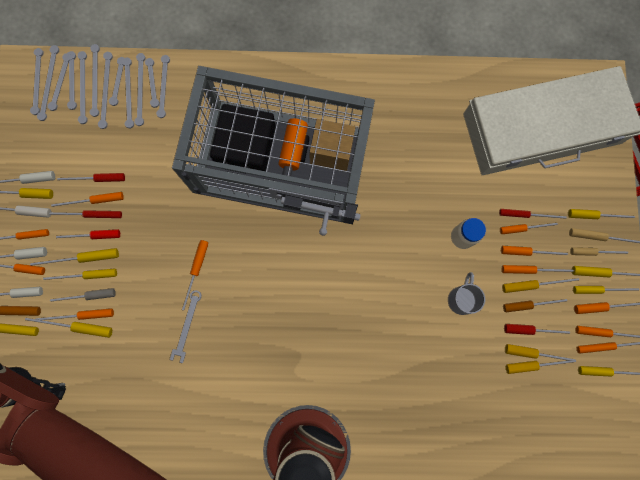

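The side view shows the cage, with the bolt handle near (348,210). In the top view the handle's ball is near (323,230) and the cage's front top edge runs from (178,168) to (355,220).

Run:
```python
from h import *
np.set_printoptions(precision=4,suppress=True)
t=grab('top');s=grab('side')
P=cloud(t)
# roof/top frame points
m=(P[...,2]>.205)&(P[...,2]<.24)&(P[...,0]>.4)&(abs(P[...,1])<.5)&(t['depth']>0)
m[:, :150]=0; m[:,400:]=0
q=P[m]; print('n',len(q),'z',np.percentile(q[:,2],[5,50,95]))
r=cv2.minAreaRect((q[:,:2]*1000).astype(np.float32)); print(r, cv2.boxPoints(r))
A=cv2.resize(t['color'][150:250,150:400][:,130:230],(800,800))[:,:,::-1][:600]
a=cv2.resize(t['color'][180:245,280:375],None,fx=4.2,fy=4.2,interpolation=cv2.INTER_CUBIC)
b=cv2.resize(s['color'][165:265,315:410],None,fx=4.2,fy=4.2,interpolation=cv2.INTER_CUBIC)
H=max(a.shape[0],b.shape[0]);c=np.zeros((H,a.shape[1]+b.shape[1],3),np.uint8)
c[:a.shape[0],:a.shape[1]]=a;c[:b.shape[0],a.shape[1]:]=b
cv2.imwrite('pics/crop1.png',c[:,:,::-1]);print(c.shape,a.shape)
```

```text
n 8740 z [0.2101 0.2229 0.2284]
((780.0809936523438, 93.86669921875), (469.30194091796875, 319.101806640625), 79.7086410522461) [[ 581.1757 -108.5048]
 [ 895.1438 -165.5136]
 [ 978.9863  296.2382]
 [ 665.0182  353.247 ]]
(420, 798, 3) (273, 399, 3)
```

View pics/crop1.png

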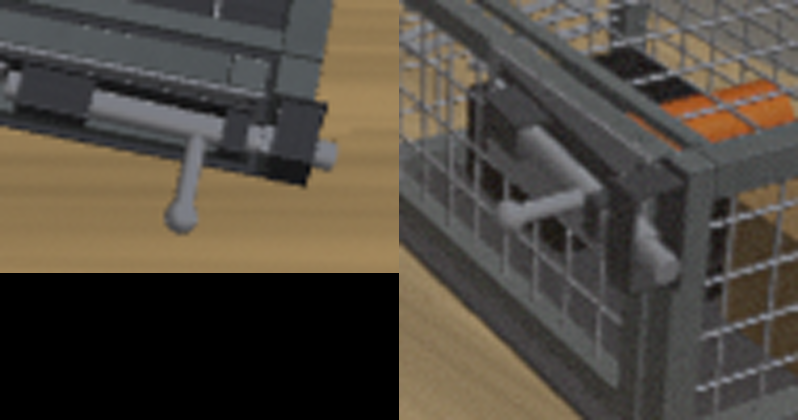

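Run:
```python
from h import *
np.set_printoptions(precision=4,suppress=True)
t=grab('top');s=grab('side')
for n,a,b in(('ball',(322.9,231.7),(341.9,215.7)),('pinbase',(326.9,212.1),(360.5,210.2))):
    print(n,tri(t,a,s,b))
for y,x in((231,323),(230,323),(222,325),(217,326)): print(pt(t,x,y))
for v,u in((215,342),(214,347),(212,352)): print(pt(s,u,v))
P=cloud(t); m=(P[...,2]>.216)&(P[...,2]<.236)&(P[...,0]>.4)&(t['depth']>0);m[:,:150]=0;m[:,400:]=0
q=P[m]
# back and front edges by y bins in rotated frame
for yaw in (-.18,):
    ex=np.array([np.cos(yaw),np.sin(yaw)]);ey=np.array([-ex[1],ex[0]])
    X=q[:,:2]@ex;Y=q[:,:2]@ey
    print('Y',np.percentile(Y,[.5,1,99,99.5]))
    F=[];B=[]
    for y in np.arange(Y.min()+.02,Y.max()-.02,.02):
        k=abs(Y-y)<.01
        F.append((y,X[k].min()));B.append((y,X[k].max()))
    F=np.array(F);B=np.array(B);print(F.T);print(B.T)
    print(np.polyfit(B[:,0],B[:,1],1))
```

```text
ball (array([ 0.5573, -0.0337,  0.1891]), np.float64(0.0046143942723221205))
pinbase (array([ 0.6081, -0.0436,  0.1911]), np.float64(0.006955600432120379))
[ 0.5563 -0.0325  0.1934]
[ 0.5587 -0.0324  0.1943]
[ 0.5798 -0.0371  0.191 ]
[ 0.5933 -0.0395  0.188 ]
[ 0.558  -0.0366  0.1925]
[ 0.5733 -0.0376  0.1905]
[ 0.5889 -0.0385  0.1911]
Y [0.0047 0.0059 0.4625 0.4637]
[[0.0182 0.0382 0.0582 0.0782 0.0982 0.1182 0.1382 0.1582 0.1782 0.1982
  0.2182 0.2382 0.2582 0.2782 0.2982 0.3182 0.3382 0.3582 0.3782 0.3982
  0.4182 0.4382]
 [0.5922 0.6236 0.6249 0.6246 0.625  0.6247 0.6252 0.6209 0.6201 0.6208
  0.6252 0.6282 0.6275 0.6277 0.6277 0.6277 0.627  0.6271 0.6266 0.6271
  0.6273 0.6278]]
[[0.0182 0.0382 0.0582 0.0782 0.0982 0.1182 0.1382 0.1582 0.1782 0.1982
  0.2182 0.2382 0.2582 0.2782 0.2982 0.3182 0.3382 0.3582 0.3782 0.3982
  0.4182 0.4382]
 [0.9074 0.9083 0.9094 0.909  0.908  0.91   0.9089 0.9086 0.9092 0.9108
  0.907  0.9079 0.9089 0.9085 0.908  0.9076 0.9079 0.9066 0.9105 0.9091
  0.9099 0.9086]]
[0.0002 0.9086]
```

drive_tool --steps '[{"translation": [0,0,-1],"angular": [0,0,-0.93],"gripper": 0.6},{"translation": [-0.88,-0.98,-1],"angular": [0,0,0],"gripper": 0.6},{"translation": [-0.88,-0.98,-0.5],"angular": [0,0,0],"gripper": 0.6},{"translation": [-0.88,-0.98,0],"angular": [0,0,0],"gripper": 0.6},{"translation": [-0.88,-0.98,0],"angular": [0,0,0],"gripper": 0.6},{"translation": [-0.88,-0.98,0],"angular": [0,0,0],"gripper": 0.6},{"translation": [-0.88,-0.98,0],"angular": [0,0,0],"gripper": 0.6},{"translation": [-0.88,-0.98,0],"angular": [0,0,0],"gripper": 0.6}]'

```text
t: 1.35
tool_pos: [0.383, 0.2821, 0.2966]
tool_rot: [0.282, 3.128, 0.001]
contact_force: [0.3, 1.1, -0.4]
opening: 0.051
grip_force: 0.0
```

drive_tool --steps '[{"translation": [-0.88,-0.98,0],"angular": [0,0,0],"gripper": 0.6},{"translation": [-0.88,-0.98,0],"angular": [0,0,0],"gripper": 0.6},{"translation": [-0.88,-0.98,0],"angular": [0,0,0],"gripper": 0.6},{"translation": [-0.88,-0.98,0],"angular": [0,0,0],"gripper": 0.6},{"translation": [-0.88,-0.98,0],"angular": [0,0,0],"gripper": 0.6},{"translation": [-0.88,-0.98,0],"angular": [0,0,0],"gripper": 0.6},{"translation": [0,0,0],"angular": [0,0,0],"gripper": 0.6}]'

```text
t: 2.22
tool_pos: [0.5488, 0.0117, 0.2957]
tool_rot: [-0.289, -3.127, 0.001]
contact_force: [-0.4, 0.9, -0.2]
opening: 0.0511
grip_force: 0.0
```

```bash
cat >> h.py <<'E'
np.set_printoptions(precision=4,suppress=True)
yaw=-.18;ex=np.array([np.cos(yaw),np.sin(yaw)]);ey=np.array([-ex[1],ex[0]])
def st():
    o=ctrl.get_obs();p=o['tool_pos'];R=Ro.from_rotvec(o['tool_rot']).as_matrix()
    print('t',o['t'],'TCP',p,'XY',p[:2]@ex,p[:2]@ey,'open',o['opening'],'grip',o['grip_force'],'F',o['contact_force'],'q',o['q']);print('toolx',R[:,0],'tooly',R[:,1],'yaw',np.arctan2(-R[0,1],R[1,1]))
    return o
E
python3 - <<'E'
from h import *
st(); grab('wrist','w1')
E
```

```text
t 2.225 TCP [0.5488 0.0117 0.2957] XY 0.5378747455610503 0.10980310612095096 open 0.051132418811143436 grip 0.0 F [-0.4066  0.873  -0.2499] q [-0.114  -0.1672  1.6643 -0.0004  1.6457 -1.5003]
toolx [-0.983   0.1835  0.0011] tooly [ 0.1835  0.983  -0.0005] yaw -0.18451512408070783
```

View pics/w1.png

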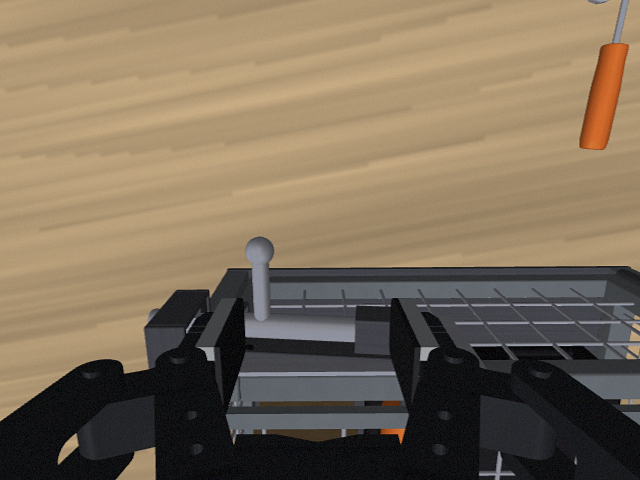

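The wrist view shows the ball at (260,250) and the pin running to the rod at (262,318). The keeper is at the left, near (180,330), and the fingers are above the gate.

Run:
```python
from h import *
w=grab('wrist');s=grab('top')
for n,(u,v) in dict(ball=(260,250),p1=(261,270),p2=(261,290),p3=(262,305)).items():
    p=pt(w,u,v);print(n,p,'XY',p[:2]@ex,p[:2]@ey)
p,e=tri(w,(260,250),s,(322.9,231.7));print('tri',p,e,p[:2]@ex,p[:2]@ey)
# pin radius / centre column at row 285 from depth
for v in (275,285,300):
    d=w['depth'][v,235:290]; k=np.where(d<d.min()+.012)[0]+235; print(v,k.min(),k.max(),d.min())
P=cloud(w);m=(P[...,2]>.1)&(P[...,2]<.26)&(w['depth']>.2);m[:,:140]=0;m[340:]=0;m[:,210:]=0
q=P[m];print('keeper X',np.percentile(q[:,:2]@ex,[0,2,5,50]),'z',np.percentile(q[:,2],[2,98]),'Y',np.percentile(q[:,:2]@ey,[2,98]))
```

```text
ball [ 0.5551 -0.0257  0.1947] XY 0.5507201624837343 0.07404364730544087
p1 [ 0.5698 -0.0286  0.1922] XY 0.5656838363499055 0.07384842348241388
p2 [ 0.5845 -0.032   0.1909] XY 0.580819176310881 0.07312095670609403
p3 [ 0.5954 -0.0337  0.1915] XY 0.5918516897801372 0.0734817612549548
tri [ 0.5621 -0.0322  0.1624] 0.002886206049686949 0.5587489332558515 0.06891494051665215
275 275 275 0.0
285 250 266 0.29682294
300 235 242 0.14307849
keeper X [0.592  0.5925 0.5926 0.5932] z [0.1606 0.2253] Y [-0.0099  0.0266]
```

drive_tool --steps '[{"translation": [-0.95,-0.97,0],"angular": [0,0,0],"gripper": 0.6},{"translation": [0,0,0.75],"angular": [0,0,0],"gripper": 0.6},{"translation": [0,0,0.75],"angular": [0,0,0],"gripper": 0.6},{"translation": [0,0,0],"angular": [0,0,0],"gripper": 0.6}]'

```text
t: 2.88
tool_pos: [0.5764, -0.0289, 0.2335]
tool_rot: [-0.279, -3.124, -0.001]
contact_force: [0.5, 0.9, -0.3]
opening: 0.0512
grip_force: 0.0
```

Run:
```python
from h import *
st(); w=grab('wrist','w2');P=cloud(w)
X=P[...,:2]@ex;Y=P[...,:2]@ey;Z=P[...,2]
for x in(.560,.566,.572,.578,.584):
    m=(abs(X-x)<.003)&(Z>.17)&(Z<.205)&(abs(Y-.07)<.02)&(w['depth']>0)
    if m.sum()>3: print(x,m.sum(),'Y',Y[m].min(),Y[m].max(),np.median(Y[m]),'Z',Z[m].max(), 'u',np.where(m)[1].min(),np.where(m)[1].max())
```

```text
t 2.875 TCP [ 0.5764 -0.0289  0.2335] XY 0.5722707724272152 0.07479025984308701 open 0.051248196215113256 grip 0.0 F [ 0.4704  0.8918 -0.3203] q [-0.1791 -0.0751  1.6817  0.0002  1.5406 -1.5718]
toolx [-0.9842  0.1771  0.0056] tooly [0.1771 0.9842 0.0002] yaw -0.17805614814852086
0.56 266 Y 0.0614979388289445 0.0799506191390392 0.07103965741541468 Z 0.19697706657158076 u 290 325
0.566 239 Y 0.06505387148294631 0.0762659048415463 0.07055760815302246 Z 0.1946732378054857 u 297 318
0.572 240 Y 0.06496399230461217 0.07628008593451041 0.0707409374601494 Z 0.19377844740297126 u 297 318
0.578 231 Y 0.06491760805999439 0.07629150888181807 0.07046925540582877 Z 0.1941078322185975 u 297 318
0.584 231 Y 0.0648129819663758 0.07630074392896515 0.07092663644389058 Z 0.19375324097739713 u 297 318
```

View pics/w2.png

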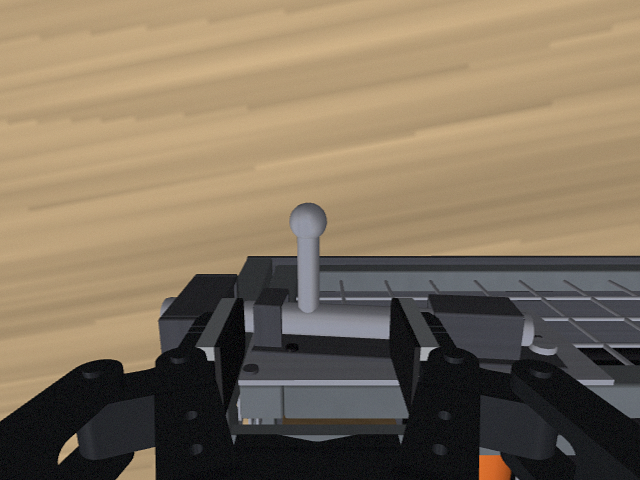

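drive_tool --steps '[{"translation": [-0.1,-0.1,0.4],"angular": [0,0,0],"gripper": 0.6},{"translation": [0,0,0.6],"angular": [0,0,0],"gripper": 0.6},{"translation": [0,0,0.6],"angular": [0,0,0],"gripper": 0.6},{"translation": [0,0,0],"angular": [0,0,0],"gripper": 0.6}]'

```text
t: 3.42
tool_pos: [0.5806, -0.035, 0.1705]
tool_rot: [-0.282, -3.126, -0.0]
contact_force: [0.6, 0.2, -0.3]
opening: 0.0512
grip_force: 0.0
```

Run:
```python
from h import *
st(); w=grab('wrist','w3');P=cloud(w)
X=P[...,:2]@ex;Y=P[...,:2]@ey;Z=P[...,2]
for x in(.560,.566,.572,.578,.584):
    m=(abs(X-x)<.003)&(Z>.17)&(Z<.205)&(abs(Y-.07)<.02)&(w['depth']>0)
    if m.sum()>3: print(x,m.sum(),'Y',Y[m].min(),Y[m].max(),np.median(Y[m]),'Z',Z[m].max())
```

```text
t 3.425 TCP [ 0.5806 -0.035   0.1705] XY 0.5774748711199471 0.06955235415094164 open 0.051194155119566 grip 0.0 F [ 0.6122  0.2358 -0.3062] q [-0.188  -0.0284  1.742  -0.0001  1.4314 -1.5791]
toolx [-0.9839  0.1788  0.0034] tooly [ 0.1788  0.9839 -0.    ] yaw -0.1797330014206476
0.56 460 Y 0.06123161055870055 0.07964837087724581 0.07047173970503481 Z 0.19705337763908248
0.566 442 Y 0.06500611110669192 0.07671512569461188 0.0708477009104603 Z 0.19371211011679995
0.572 439 Y 0.06495244961717621 0.07636837794768048 0.07046997669621242 Z 0.19406092772882702
0.578 425 Y 0.06488077053798452 0.07641918941008996 0.07085346647884606 Z 0.1938334359801485
0.584 419 Y 0.06482369449225525 0.07648144878875367 0.07085390365010479 Z 0.19393747237838746
```

View pics/w3.png

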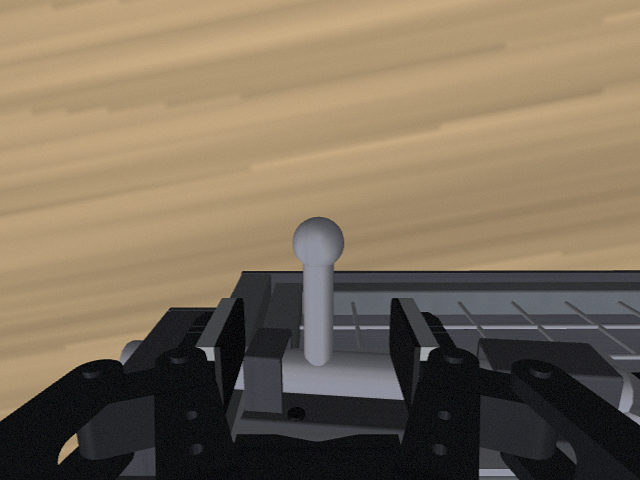

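The pin (column 318) is centred between the fingers (columns 240 and 395). A guide bracket stands at (268,350), so I'll check that the left finger clears it before closing.

Run:
```python
from h import *
w=grab('wrist')
for u,v in((268,335),(268,345),(265,360),(265,380),(340,370)):
    p=pt(w,u,v);print((u,v),p[:2]@ex,p[:2]@ey,p[2])
```

```text
(268, 335) 0.5974935311829755 0.049718792400379457 0.18252645967150485
(268, 345) 0.5974301732547567 0.050675381266681196 0.19125121568726405
(265, 360) 0.6009704063745612 0.04999022770593461 0.19676154867176227
(265, 380) 0.6104803073315118 0.04958171666355919 0.19587934163878576
(340, 370) 0.6060883001887252 0.07963399683620784 0.19567660039448107
```

drive_tool --steps '[{"translation": [0,0.02,0],"angular": [0,0,0],"gripper": 0.25},{"translation": [0,0,0],"angular": [0,0,0],"gripper": 0.0},{"translation": [0,0,0],"angular": [0,0,0],"gripper": 0.0},{"translation": [0,0,0],"angular": [0,0,0],"gripper": 0.0},{"translation": [0,0,0],"angular": [0,0,0],"gripper": 0.0}]' --force 40

```text
t: 4.15
tool_pos: [0.5818, -0.0344, 0.1724]
tool_rot: [0.282, 3.129, 0.0]
contact_force: [-0.2, -0.1, 0.7]
opening: 0.0002
grip_force: 0.0
```

Run:
```python
from h import *
st(); w=grab('wrist','w4');s=grab('side')
a=cv2.resize(s['color'][150:270,290:410],None,fx=3,fy=3,interpolation=cv2.INTER_CUBIC)
b=w['color'][120:480,100:540];c=np.hstack([a,b]);print(c.shape)
cv2.imwrite('pics/c4.png',c[:,:,::-1])
```

```text
t 4.15 TCP [ 0.5818 -0.0344  0.1724] XY 0.5785655481506912 0.07030705779419717 open 0.0001837631626583141 grip 0.0 F [-0.2455 -0.1054  0.7334] q [-0.1867 -0.0295  1.7398  0.      1.4313 -1.5776]
toolx [-0.9838  0.179  -0.    ] tooly [0.179  0.9838 0.    ] yaw -0.17998346868608708
(360, 800, 3)
```

View pics/c4.png

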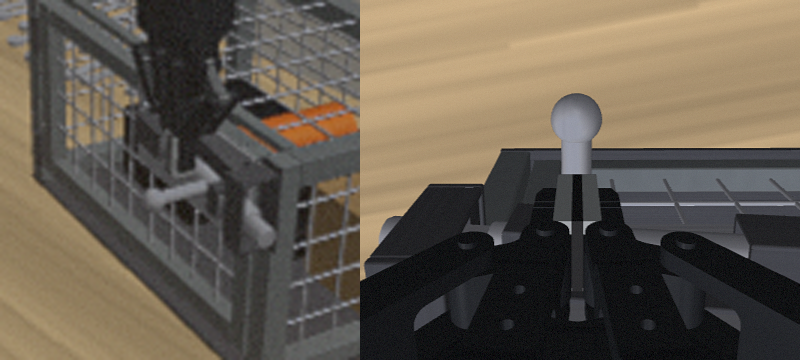

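Run:
```python
from h import *
w=grab('wrist');s=grab('side')
for u,v in((305,300),(305,315),(305,330),(325,300),(325,330),(317,238),(317,270),(317,285)):
    p=pt(w,u,v);print((u,v),w['depth'][v,u],p[:2]@ex,p[:2]@ey,p[2])
print('side')
for v,u in((216,342),(214,348),(210,356),(206,350),(203,350),(199,350),(195,350),(190,348)):
    p=pt(s,u,v);print((u,v),p[:2]@ex,p[:2]@ey,p[2],s['color'][v,u])
o=ctrl.get_obs();tcp=o['tool_pos']
R=np.array(w['R'])@tcp+np.array(w['t']);print('tcp in wrist',R[0]/R[2]*w['fx']+w['cx'],R[1]/R[2]*w['fy']+w['cy'],R[2])
R=np.array(s['R'])@tcp+np.array(s['t']);print('tcp in side',R[0]/R[2]*s['fx']+s['cx'],R[1]/R[2]*s['fy']+s['cy'],R[2])
```

```text
(305, 300) 0.14493127 0.5686474465630228 0.06717695210524822 0.2134316231683107
(305, 315) 0.13212948 0.5680734689568272 0.06752958370819875 0.22655033182900833
(305, 330) 0.12192595 0.5678312517649785 0.06781053366176401 0.2370656132233852
(325, 300) 0.14259 0.5677344149871941 0.07386314709503099 0.21560777062814365
(325, 330) 0.12280905 0.5682391938644434 0.07348876008350626 0.23626103427937833
(317, 238) 0.15586522 0.5512949455769183 0.07122761043045349 0.1973223656201108
(317, 270) 0.1631699 0.5648300658726295 0.0712231093299729 0.19346686604576427
(317, 285) 0.16520703 0.5710385954262868 0.0712205992044935 0.193060584483589
side
(342, 216) 0.5542729689524317 0.061615165813887145 0.19120605494471998 [132 130 135]
(348, 214) 0.5723212037111791 0.06339689290221032 0.19114671449603712 [133 132 138]
(356, 210) 0.5993283889582407 0.06990702237572023 0.19222539121359306 [120 120 124]
(350, 206) 0.5730955075995596 0.05666588979924807 0.2162515436255431 [39 33 35]
(350, 203) 0.572744416604836 0.056570271741664326 0.22451314563160593 [33 27 29]
(350, 199) 0.5721029999044897 0.056158527078282235 0.23558780254208872 [39 39 33]
(350, 195) 0.5724482849316834 0.057322625372239276 0.24560271636510447 [33 28 24]
(348, 190) 0.566148295306129 0.05683673109345106 0.26037230419236745 [33 33 31]
tcp in wrist 314.83036664340074 284.1503621984062 0.18718213129244235
tcp in side 348.5177333564834 218.8532026634534 1.0887430041509902
```

Run:
```python
from h import *
s=grab('side');w=grab('wrist')
pr=lambda im,X:(lambda c:(c[:2]/c[2]*im['fx']+[im['cx'],im['cy']]))(np.array(im['R'])@X+np.array(im['t']))
X=np.array([.1903,.5947,.1977]);print('start TCP side px',pr(s,X),pr(s,X+[0,0,.03]))
im=cv2.imread('pics/side0.png'); g=im[140:170,85:115].mean(2); print('dark rows', [ (r+140, np.where(g[r]<60)[0]+85) for r in range(0,30,1) if (g[r]<60).any()])
# wrist now: lowest extents of closed fingers: all points near the tool axis
P=cloud(w);q=P.reshape(-1,3);d=np.c_[q[:,:2]@ex-.5786,q[:,:2]@ey-.0703,q[:,2]]
m=(abs(d[:,0])<.014)&(abs(d[:,1])<.016)&(w['depth'].ravel()>0)
h,e=np.histogram(d[m,2],np.arange(.15,.27,.005));print(dict(zip(e.round(3),h)))
# side: same
P=cloud(s);q=P.reshape(-1,3);d=np.c_[q[:,:2]@ex-.5786,q[:,:2]@ey-.0703,q[:,2]]
m=(abs(d[:,0])<.016)&(abs(d[:,1])<.02)&(s['depth'].ravel()>0)
h,e=np.histogram(d[m,2],np.arange(.15,.27,.005));print(dict(zip(e.round(3),h)))
```

```text
start TCP side px [106.0257 169.2613] [103.2346 159.5864]
dark rows [(140, array([ 90,  91,  92,  93,  94,  95,  96,  97,  98,  99, 100, 101, 102,
       103, 104])), (141, array([ 90,  91,  92,  93,  96,  97,  98,  99, 100, 101, 102, 103, 104])), (142, array([ 90,  91,  92,  93,  97,  98,  99, 100, 101, 102, 103, 104, 105])), (143, array([ 90,  91,  92,  93,  94,  96,  97,  98,  99, 100, 101, 102, 103,
       104, 105])), (144, array([ 91,  92,  93,  94,  95,  96,  97,  98,  99, 100, 101, 102, 103,
       104, 105])), (145, array([ 91,  92,  93,  94,  95,  96,  97,  98,  99, 100, 101, 102, 103,
       104, 105, 106])), (146, array([ 91,  92,  93,  94,  95,  96,  97,  98,  99, 100, 101, 102, 103,
       104, 105, 106])), (147, array([ 91,  92,  93,  94,  95,  96,  97,  98,  99, 100, 103, 104, 105,
       106])), (148, array([ 95,  96,  97,  98,  99, 100, 104, 105, 106])), (149, array([ 96,  97,  98,  99, 100, 104, 105, 106])), (150, array([ 96,  97,  99, 100])), (151, array([ 96,  97,  98,  99, 100, 101])), (152, array([ 96,  97,  98,  99, 100, 101])), (153, array([ 97,  98,  99, 100
[... 1153 characters left out ...]
oat64(0.16): np.int64(0), np.float64(0.165): np.int64(0), np.float64(0.17): np.int64(0), np.float64(0.175): np.int64(0), np.float64(0.18): np.int64(8), np.float64(0.185): np.int64(24), np.float64(0.19): np.int64(23), np.float64(0.195): np.int64(0), np.float64(0.2): np.int64(0), np.float64(0.205): np.int64(8), np.float64(0.21): np.int64(14), np.float64(0.215): np.int64(21), np.float64(0.22): np.int64(15), np.float64(0.225): np.int64(18), np.float64(0.23): np.int64(20), np.float64(0.235): np.int64(20), np.float64(0.24): np.int64(15), np.float64(0.245): np.int64(12), np.float64(0.25): np.int64(20), np.float64(0.255): np.int64(20), np.float64(0.26): np.int64(17), np.float64(0.265): np.int64(13)}
```

Both cameras show the shut fingertips ending at z ≈ 0.208, but the reported TCP is 0.172. The fingers are therefore about 36 mm shorter than the readout says, and they closed above the pin. I'll open, go about 37 mm lower and check by camera.

drive_tool --steps '[{"translation": [0,0,0],"angular": [0,0,0],"gripper": 0.6},{"translation": [0,0,0],"angular": [0,0,0],"gripper": 0.6},{"translation": [0,0,0],"angular": [0,0,0],"gripper": 0.6},{"translation": [0,0,0.3],"angular": [0,0,0],"gripper": 0.6},{"translation": [0,0,0.3],"angular": [0,0,0],"gripper": 0.6},{"translation": [0,0,0.34],"angular": [0,0,0],"gripper": 0.6},{"translation": [0,0,0],"angular": [0,0,0],"gripper": 0.6}]'

```text
t: 5.32
tool_pos: [0.5804, -0.0341, 0.1323]
tool_rot: [-0.282, -3.125, -0.001]
contact_force: [0.4, 0.4, 0.3]
opening: 0.0513
grip_force: 0.0
```

Run:
```python
from h import *
st(); w=grab('wrist');s=grab('side');P=cloud(w)
X=P[...,:2]@ex;Y=P[...,:2]@ey;Z=P[...,2]
for x in(.555,.560,.566,.572):
    m=(abs(X-x)<.003)&(Z>.17)&(Z<.205)&(abs(Y-.07)<.015)&(w['depth']>0)
    if m.sum()>3: print(x,m.sum(),'Y',Y[m].min(),Y[m].max(),'Z',Z[m].max())
# lower extents of fingers, each side
for n,im in(('w',w),('s',s)):
    q=cloud(im).reshape(-1,3);x=q[:,:2]@ex;y=q[:,:2]@ey;z=q[:,2]
    for a,b in((.03,.06),(.082,.115)):
        m=(x>.555)&(x<.588)&(y>a)&(y<b)&(im['depth'].ravel()>0)&(z<.3)&(z>.12)
        if m.sum()>5: print(n,a,m.sum(),'z',np.percentile(z[m],[0,2,10]),'x',x[m].min(),x[m].max(),'y',y[m].min(),y[m].max())
```

```text
t 5.325 TCP [ 0.5804 -0.0341  0.1323] XY 0.5771302302592021 0.07031742742485224 open 0.05132219699669122 grip 0.0 F [0.4115 0.3871 0.2748] q [-0.1867  0.0024  1.7769  0.      1.3664 -1.5776]
toolx [-0.9838  0.179   0.0041] tooly [0.179  0.9839 0.0001] yaw -0.17995601388630558
0.555 1222 Y 0.060978337842029044 0.08048613707841948 Z 0.19805497922706322
0.56 674 Y 0.061316996564762964 0.07976338616766104 Z 0.19673770503785168
0.566 733 Y 0.06476753122913918 0.07675507984483267 Z 0.19408990451525154
0.572 686 Y 0.06504679341764492 0.07643626225487628 Z 0.19398857314450138
w 0.03 14408 z [0.1679 0.1761 0.1896] x 0.5575706249669942 0.5879773268782951 y 0.03000261210594229 0.05999614039661639
w 0.082 15594 z [0.1683 0.1764 0.1907] x 0.5572699728868633 0.5879957878646347 y 0.08200087660431683 0.11499944687899129
s 0.03 417 z [0.1688 0.1742 0.1875] x 0.5556508711026249 0.5865291054258996 y 0.030034559610571245 0.059962118607603795
s 0.082 222 z [0.1765 0.1797 0.1856] x 0.5588302820433092 0.5879501970880864 y 0.08208437522750482 0.11398675626939779
```

drive_tool --steps '[{"translation": [0,0,0],"angular": [0,0,0],"gripper": 0.25},{"translation": [0,0,0],"angular": [0,0,0],"gripper": 0.1},{"translation": [0,0,0],"angular": [0,0,0],"gripper": 0.0},{"translation": [0,0,0],"angular": [0,0,0],"gripper": 0.0},{"translation": [0,0,0],"angular": [0,0,0],"gripper": 0.0}]' --force 40

```text
t: 6.05
tool_pos: [0.5822, -0.0346, 0.1355]
tool_rot: [0.282, 3.128, -0.0]
contact_force: [0.0, -0.9, 3.5]
opening: 0.0108
grip_force: 39.0
```

drive_tool --steps '[{"translation": [0,0,-0.1],"angular": [0,0,0],"gripper": 0.0},{"translation": [0,0,-0.1],"angular": [0,0,0],"gripper": 0.0},{"translation": [0,0,-0.1],"angular": [0,0,0],"gripper": 0.0},{"translation": [0,0,-0.08],"angular": [0,0,0],"gripper": 0.0},{"translation": [0,0,0],"angular": [0,0,0],"gripper": 0.0}]'

```text
t: 6.68
tool_pos: [0.5818, -0.0345, 0.1503]
tool_rot: [0.282, 3.129, -0.0]
contact_force: [0.2, -1.5, -4.3]
opening: 0.0103
grip_force: 38.9
```

Run:
```python
from h import *
st(); w=grab('wrist','w5');P=cloud(w);X=P[...,:2]@ex;Y=P[...,:2]@ey;Z=P[...,2]
for x in(.555,.560,.566):
    m=(abs(X-x)<.003)&(Z>.17)&(Z<.225)&(abs(Y-.07)<.015)&(w['depth']>0)
    if m.sum()>3: print(x,m.sum(),'Y',Y[m].min(),Y[m].max(),'Z',Z[m].max())
```

```text
t 6.675 TCP [ 0.5818 -0.0345  0.1503] XY 0.5786172439115328 0.07025861633662069 open 0.010308784949877886 grip 38.91473114490509 F [ 0.1825 -1.5156 -4.304 ] q [-0.1868 -0.0125  1.7608 -0.0001  1.3932 -1.5776]
toolx [-0.9838  0.179  -0.0001] tooly [ 0.179   0.9838 -0.0001] yaw -0.17996742610311148
0.555 1165 Y 0.06104960356573463 0.08066861831013879 Z 0.2120962902782874
0.56 634 Y 0.06206469802905684 0.07965020326311108 Z 0.21108991300173044
0.566 2823 Y 0.05505992465336677 0.08495210964399927 Z 0.22498165384804367
```

View pics/w5.png

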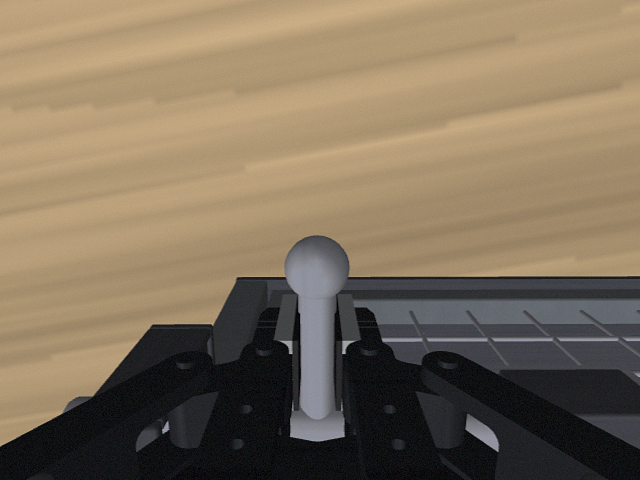

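The pin sits between the pads at column 317. The ball has risen 14 mm and the tool carries 4.3 N. Next, a touch more lift, then draw the bolt.

drive_tool --steps '[{"translation": [0,0,-0.05],"angular": [0,0,0],"gripper": 0.0},{"translation": [0,0.12,0],"angular": [0,0,0],"gripper": 0.0},{"translation": [0,0.2,0],"angular": [0,0,0],"gripper": 0.0},{"translation": [0,0.2,0],"angular": [0,0,0],"gripper": 0.0},{"translation": [0,0,0],"angular": [0,0,0],"gripper": 0.0}]'

```text
t: 7.35
tool_pos: [0.5858, -0.0123, 0.1518]
tool_rot: [0.28, 3.129, 0.003]
contact_force: [1.5, 1.9, -7.0]
opening: 0.0104
grip_force: 38.9
```

drive_tool --steps '[{"translation": [0,0.2,0],"angular": [0,0,0],"gripper": 0.0},{"translation": [0,0.2,0.01],"angular": [0,0,0],"gripper": 0.0},{"translation": [0,0.15,0.01],"angular": [0,0,0],"gripper": 0.0},{"translation": [0,0.12,0],"angular": [0,0,0],"gripper": 0.0},{"translation": [0,0,0],"angular": [0,0,0],"gripper": 0.0}]'

```text
t: 7.98
tool_pos: [0.5904, 0.0134, 0.151]
tool_rot: [0.281, 3.129, 0.002]
contact_force: [2.1, 1.5, -7.5]
opening: 0.0101
grip_force: 39.0
```

Run:
```python
from h import *
o=st(); w=grab('wrist');P=cloud(w);X=P[...,:2]@ex;Y=P[...,:2]@ey;Z=P[...,2]
m=(abs(X-.555)<.004)&(Z>.17)&(Z<.225)&(w['depth']>0)&(abs(Y-.12)<.03)
print('ball',m.sum(),'Y',Y[m].min(),Y[m].max(),'Z',Z[m].max())
# gate opening trajectory for the grip
Xg,Yg=o['tool_pos'][:2]@ex,o['tool_pos'][:2]@ey
v=np.array([Xg-.6285,Yg-.4375]);print('rel hinge',v)
N=12
for th in np.linspace(0,.37,N+1):
    c,s=np.cos(-th),np.sin(-th);p=np.array([c*v[0]-s*v[1],s*v[0]+c*v[1]]);print(round(th,3),p+[.6285,.4375])
dth=.37/N;ang=-dth
R=lambda a:np.array([[np.cos(a),-np.sin(a)],[np.sin(a),np.cos(a)]])
d=R(-dth)@v-v;print('per-row tool x,y units',-d[0]/.04,d[1]/.04,'ang units',np.degrees(dth)/8)
```

```text
t 7.975 TCP [0.5904 0.0134 0.151 ] XY 0.5784975256811632 0.11888069074418581 open 0.010145086275871785 grip 38.9972448348999 F [ 2.1059  1.4763 -7.5205] q [-0.104   0.0051  1.7419  0.0014  1.3945 -1.4957]
toolx [-0.984   0.1784  0.0001] tooly [0.1784 0.984  0.0014] yaw -0.1793547464934413
ball 1511 Y 0.10963197289568513 0.12943393440177953 Z 0.21280077751007168
rel hinge [-0.05   -0.3186]
0.0 [0.5785 0.1189]
0.031 [0.5687 0.1206]
0.062 [0.559  0.1226]
0.092 [0.5493 0.1249]
0.123 [0.5397 0.1275]
0.154 [0.5302 0.1303]
0.185 [0.5207 0.1335]
0.216 [0.5114 0.137 ]
0.247 [0.5022 0.1407]
0.278 [0.4931 0.1448]
0.308 [0.4842 0.1491]
0.339 [0.4753 0.1537]
0.37 [0.4667 0.1585]
per-row tool x,y units 0.2449693042404477 0.04232353717691234 ang units 0.22082748354000478
```

drive_tool --steps '[{"translation": [0.245,0.042,0],"angular": [0,0,0.22],"gripper": 0.0},{"translation": [0.245,0.042,0],"angular": [0,0,0.22],"gripper": 0.0},{"translation": [0.245,0.042,0],"angular": [0,0,0.22],"gripper": 0.0},{"translation": [0,0,0],"angular": [0,0,0],"gripper": 0.0}]'

```text
t: 8.52
tool_pos: [0.562, 0.0239, 0.1512]
tool_rot: [0.426, 3.112, 0.0]
contact_force: [3.2, 1.0, -7.0]
opening: 0.0107
grip_force: 39.0
```

drive_tool --steps '[{"translation": [0.245,0.042,0],"angular": [0,0,0.22],"gripper": 0.0},{"translation": [0.245,0.042,0],"angular": [0,0,0.22],"gripper": 0.0},{"translation": [0.245,0.042,0],"angular": [0,0,0.22],"gripper": 0.0},{"translation": [0.245,0.042,0],"angular": [0,0,0.22],"gripper": 0.0},{"translation": [0.245,0.042,0],"angular": [0,0,0.22],"gripper": 0.0},{"translation": [0.245,0.042,0],"angular": [0,0,0.22],"gripper": 0.0},{"translation": [0.245,0.042,0],"angular": [0,0,0.22],"gripper": 0.0},{"translation": [0.245,0.042,0],"angular": [0,0,0.22],"gripper": 0.0}]'

```text
t: 9.52
tool_pos: [0.4948, 0.0647, 0.1514]
tool_rot: [0.806, 3.035, -0.001]
contact_force: [3.7, -0.4, -7.0]
opening: 0.0103
grip_force: 39.1
```

drive_tool --steps '[{"translation": [0.245,0.042,0],"angular": [0,0,0.22],"gripper": 0.0},{"translation": [0,0,0],"angular": [0,0,0],"gripper": 0.0},{"translation": [0,0,0],"angular": [0,0,0],"gripper": 0.0}]'

```text
t: 9.9
tool_pos: [0.4874, 0.0707, 0.1513]
tool_rot: [0.85, 3.024, -0.001]
contact_force: [1.8, -1.5, -6.4]
opening: 0.0107
grip_force: 39.1
```

Run:
```python
from h import *
o=st(); t=grab('top','t6');P=cloud(t)
s=grab('side')
X=P[...,:2]@ex-.6285;Y=P[...,:2]@ey-.4375;Z=P[...,2]
m=(Z>.212)&(Z<.232)&(X<-.012)&(X>-.25)&(Y<-.02)&(Y>-.45)&(t['depth']>0)
m&=(np.hypot(X,Y)<.42)
print(m.sum())
for a,b in((.05,.1),(.1,.15),(.15,.2),(.2,.25),(.25,.3),(.3,.35),(.35,.39),(.39,.42)):
    k=m&(-Y>a)&(-Y<b)
    if k.sum(): print(a,k.sum(),'X',np.percentile(X[k],[2,50,98]),'ang',np.median(np.arctan2(-X[k],-Y[k])))
r=np.hypot(X[m],Y[m]);print(np.percentile(r,[90,99]))
A=cv2.resize(t['color'][50:290,150:400],(500,480));B=cv2.resize(s['color'][120:300,240:470],None,fx=1.3,fy=1.3)
c=np.zeros((480,799,3),np.uint8);c[:,:500]=A;c[:B.shape[0],500:]=B[:480,:299];cv2.imwrite('pics/c6.png',c[:,:,::-1])
```

```text
t 9.9 TCP [0.4874 0.0707 0.1513] XY 0.46691096576635643 0.15680062155634794 open 0.010692892045820811 grip 39.07554745674133 F [ 1.7758 -1.5145 -6.4053] q [-0.0066 -0.2389  1.9648 -0.001   1.4154 -1.0289]
toolx [-0.8534  0.5213 -0.0007] tooly [ 0.5213  0.8534 -0.0007] yaw -0.5483671138297149
905
0.05 139 X [-0.0359 -0.0217 -0.0127] ang 0.28602985497661754
0.1 180 X [-0.054  -0.038  -0.0217] ang 0.2983288479744395
0.15 180 X [-0.0736 -0.0573 -0.0399] ang 0.31661398970464993
0.2 91 X [-0.0784 -0.0701 -0.0584] ang 0.30967247265544573
0.25 3 X [-0.189  -0.1885 -0.1878] ang 0.5987380738195168
0.3 81 X [-0.1604 -0.1289 -0.1107] ang 0.35889790217568557
0.35 191 X [-0.1681 -0.1366 -0.117 ] ang 0.35820933514059994
0.39 25 X [-0.0364 -0.0238 -0.013 ] ang 0.05727263312870816
[0.3928 0.4172]
```

View pics/c6.png

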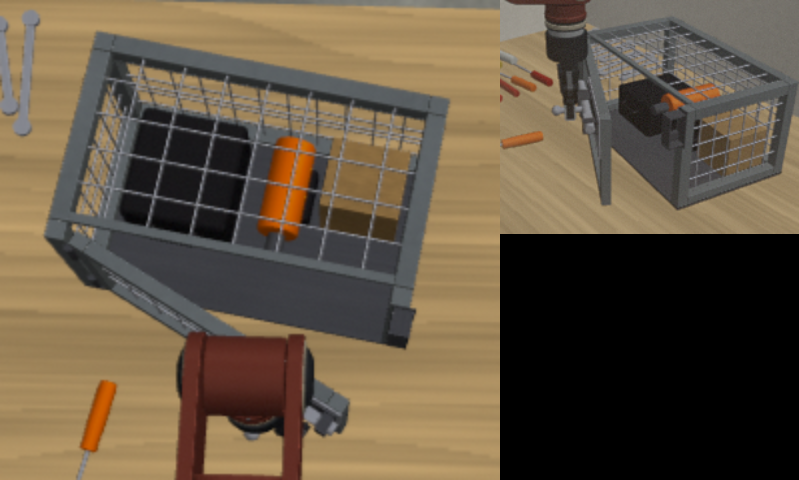

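The gate stands open, with the leaf running from about (70,250) to (340,410) in the crop. The nose is clear of the keeper, and the screwdriver is where it was. The leaf slope and the grip position both give about 0.37 rad.

```bash
python3 -c "
from station import ctrl
print(ctrl.finish_job())"
```

```text
the job is handed in; nothing more can be done
None
```

The cage is open: I lifted the bolt over the keeper's lip, drew it back about 49 mm, then pulled the gate to about 0.37 rad (a 15 cm gap at its bolt edge), where the gripper still holds it by the handle; the job is handed in, but no verdict came back.

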